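Slide the drum carriage into the polishing jig's track

ROBOT

A 6-joint arm with a two-finger parallel gripper is mounted at the origin on the work surface. World frame = base frame: x ahead of the robot, y to its left, z up, the work surface at z = 0. Lengths are in m, angles in degrees, forces in N, time in s.
With the tool pointing down it reaches from about 0.35 to 0.875 m from the base axis. Payload 4.2 kg.
Tool frame: the origin (TCP) lies midway between the tips of the shut fingers; the grasp point (between the pads) lies 19 mm behind it; z points along the fingers, y is the direction in which the jaws open and shut (so a half turn about z gives the same grasp; the last joint's range is limited). The gripper opens to 87 mm and grips with 3 to 60 N. Pads are 19 mm wide; open, the fingers measure 117 mm over their backs; the gripper's body (75 mm by 190 mm) begins 51 mm behind the grasp point.
Start: joints at [-59.381, 22.042, 0.453, 0, -68.411, -14.817], TCP at [0.17, -0.601, 0.223] pointing down, gripper open.
Joint ranges: [-179.83, 179.83], [-69.29, 118.12], [-61.27, 80.66], [-181.25, 117.63], [-171.15, -9.14], [-177.46, 177.46]. Speed limits (degrees/s): [159.86, 159.86, 180, 180, 180, 180].

INTERFACE

Orientations are given as a 3x3 rotation matrix whose columns are the frame's x, y, z axes.
In Python, from station import sense, capture, finish_job gives the robot as it stands. The module is installed in compiled form; this text tells all that it offers.
- The arm moves only by the shell command python3 -m jog 'ROWS' [OPENING]. ROWS is JSON, a list of rows, each a list of 6 numbers: the shift along the tool's x, y, z in cm, then the turn, a rotation vector about the tool's x, y, z in degrees. In form: [[dx, dy, dz, wx, wy, wz], ...]. A call has exactly 5 rows; each row shifts and turns the commanded pose from where the row before left it, along the tool's axes as they then stand; what a row does not reach is not made up. A row lasts 1/12 s, in which the tool goes at most 41.7 mm and 7.16 degrees, less where a joint would pass 70% of its speed; a pose out of reach is approached as far as the arm can. A call is refused whole if a number of a shift passes 4.17 or a number of a turn 7.16, either way. A call with a gripper value outside its range is refused whole. OPENING is the finger opening in cm, from 0 to 8.7, set as the call begins (- or left out, the last holds). The fingers move at their own pace and stop on an object; the grip force is fixed at half the most. Time passes only in rows, so rows that do not move let the fingers close, or fill a call up. It gives the time, the measured TCP pose, the force and the opening at its end, in the units of the state.
- sense(): the state, without advancing time (a new reading comes with each control period).
- capture(name): name is "scene" or "top" or "wrist"; returns a dict with "frame" (400x640x3 uint8, red, green, blue), "fx", "fy", "cx", "cy" (pixels), "world_to_cam" (4x4, takes a point from world to camera coordinates). Camera axes: x right, y up, looking along -z (the intrinsics and any distortion apply to the point x, -y, -z); pixel columns grow to the right and rows downward; lengths in m; the calibration is good to about 2 mm. A picture is of the moment at which its call begins. There is no depth.
- finish_job(): hands the job in, once; it reports no verdict.
The state is a dict: "time_s": time; "joints": joint angles; "joint_velocities": joint speeds; "effort": joint torques, N m; "tcp_pos": TCP position; "ee_rot": TCP orientation; "wrist_force": force on the tool from outside, world axes, zero at the start; "moment": the same for the moment, N m; "gripper_width": opening from 0.0 (shut) to 1.0 (fully open).
Only numpy, scipy, OpenCV 4.12 (cv2) and the standard library are available. Lean on these libraries where they do the work, as an engineer would, in place of code of your own. Each camera call takes 0.05 s, during which the arm holds its last target.

TASK

Load the silver-plated drum that stands on the rectangular sliding foot into the brass polishing jig: bring its foot to the open end of the jig's track, slide it in under the two lips until it is fully home against the stop at the closed end, then let go so that it stands upright there. Leave the similar drum on the round foot where it is.

Things in the scene. Friction and masses are not known exactly. Their poses are not given: they have to be found in the camera images.
- carriage_mid (a point): Loose carriage to load, 0.3 kg: silver-plated upright drum 40 mm across, 50 tall; point: drum's middle, 55 mm above the foot's underside. Brass foot 56 long (x) by 46 wide (y), 8 thick; a 14 mm neck joins foot and drum (drum's underside 30 mm up); 10 mm finial on top, 90 mm overall. z up. Goes in either way round.
- jig_home (a point): Home in the fixed jig: where the middle of the foot's underside lies when fully home, on the track's floor, 8 mm above the bench, midway across. x: direction of sliding in, y across, z up. The stop, 38 mm high over the bench, is at x = +28 to +40 mm; behind it a round drive housing, 60 mm across, centred at x = +95, with a knurled knob, 74 mm high over the bench.
- jig_mouth (a point): Open end of the track, on its floor, 92 mm before home (same axes). From here to the stop: channel 58 mm wide, 18 high, under two 6 mm lips (tops 32 mm over the bench) with a 28 mm slot between for the neck. Before it, to x = -33 mm, flared guide walls 18 high without lips, about 84 mm apart at their ends, on the 8 mm thick, 100 mm wide base plate.
- stand_mid (a point): Loose bystander: a drum of the same size and height on a round brass foot 68 mm across, 8 thick, too wide for the track. Point: the middle of its drum, 55 mm above the foot's underside. (Also about: a small bone bead lying flat, 22 mm high, near the robot; a fixed iron anvil block, 48 mm high, at the far right.)
Not all that is in view belongs to the job. What is shaped like the part that bears carriage_mid but blue or pink is not meant.

How it is judged:
By the outcome, as a careful person would: the job done as asked, in the order asked, and still so for the second after the job is handed in, with the robot touching nothing.
It also fails if it takes over 40 s, if anything falls off the work surface, if the arm or the gripper's body presses on something with over 40 N, if the wrist force passes 120 N, or if a joint passes its speed limit or range.

## Working session

There is one attempt and no reset: what is moved stays moved. The work goes in short steps, Python scripts to look and compute and a shell command to move; the robot and the scene stay as the last step left them, time stands still between calls to the robot, and variables do not carry over. Pictures are saved under pics/ and viewed, and the job is handed in when it is done.

```bash
mkdir -p pics; python3 - <<'E'
from station import sense, capture
import cv2, numpy as np
s=sense(); print({k:np.round(v,3).tolist() for k,v in s.items()})
for n in ["scene","top","wrist"]:
    c=capture(n); cv2.imwrite(f"pics/{n}0.png",c["frame"][:,:,::-1]); print(n,c["fx"],c["fy"],c["cx"],c["cy"],np.round(c["world_to_cam"],4).tolist(),[k for k in c])
E
```

```text
{'time_s': 0.0, 'joints': [-59.383, 22.091, 0.378, -0.029, -68.41, -14.818], 'joint_velocities': [0.003, -0.015, -0.034, -0.085, -0.055, -0.042], 'effort': [0.0, -39.067, 18.741, 4.22, 0.011, -0.0], 'tcp_pos': [0.17, -0.601, 0.221], 'ee_rot': [[-0.962, -0.272, -0.001], [-0.272, 0.962, 0.002], [0.0, 0.002, -1.0]], 'wrist_force': [1.373, 0.471, 0.06], 'moment': [-0.021, -0.041, -0.007], 'gripper_width': 1.003}
scene 456.3355954880052 456.3355954880052 316.9181551324453 203.1750188379094 [[0.753, 0.6576, 0.023, -0.3559], [-0.4193, 0.4527, 0.7869, 0.2043], [0.5071, -0.6022, 0.6166, -1.382], [0.0, 0.0, 0.0, 1.0]] ['frame', 'fx', 'fy', 'cx', 'cy', 'world_to_cam']
top 418.65450926065137 418.65450926065137 313.6662117326903 199.53993897404987 [[-0.0135, -0.9995, 0.0294, -0.0752], [0.9873, -0.0087, 0.1587, -0.5181], [-0.1583, 0.0311, 0.9869, -0.7847], [0.0, 0.0, 0.0, 1.0]] ['frame', 'fx', 'fy', 'cx', 'cy', 'world_to_cam']
wrist 290.7093718340436 290.7093718340436 317.20754262226393 201.93145274785334 [[-0.2726, 0.9621, 0.0021, 0.6232], [-0.9306, -0.2631, -0.2547, 0.0308], [-0.2445, -0.0714, 0.967, -0.39], [0.0, 0.0, 0.0, 1.0]] ['frame', 'fx', 'fy', 'cx', 'cy', 'world_to_cam']
```

View pics/scene0.png

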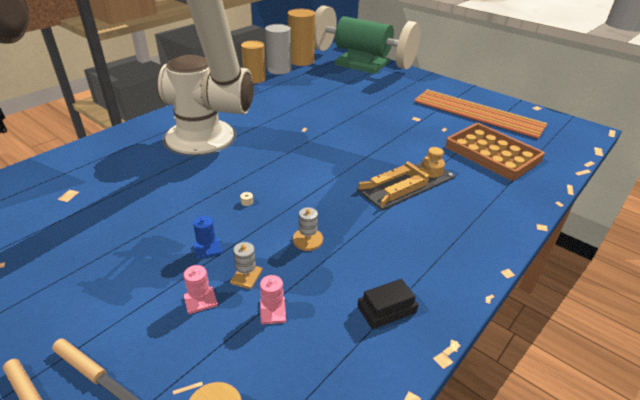

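View pics/top0.png

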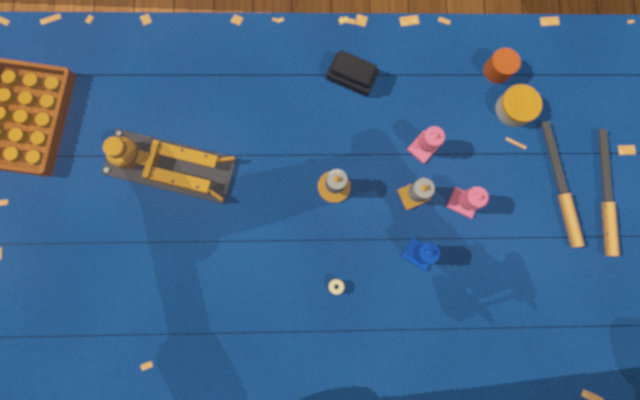

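View pics/wrist0.png

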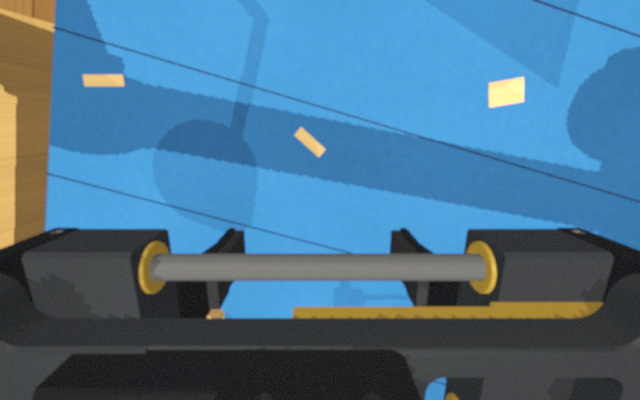

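The scene shows two silver drums: one at scene (245,262) / top (422,190), one at scene (308,228) / top (337,182). It also shows pink ones at scene (199,288) and (272,299) and a blue one at (206,236). The jig is at scene (405,180), top (170,165). I'll confirm the target in an enlarged crop.

```bash
cat > h.py <<'E'
import numpy as np, cv2
from station import sense, capture
def crop(c,x0,y0,x1,y1,k,name):
    f=c["frame"][y0:y1,x0:x1,::-1]; f=cv2.resize(f,None,fx=k,fy=k,interpolation=cv2.INTER_CUBIC)
    for x in range((x0+9)//10*10,x1,10):
        cv2.putText(f,str(x),((x-x0)*k,8),0,.3,(255,255,255),1); cv2.line(f,((x-x0)*k,10),((x-x0)*k,15),(255,255,255),1)
    for y in range((y0+9)//10*10,y1,10):
        cv2.putText(f,str(y),(0,(y-y0)*k+4),0,.3,(255,255,255),1); cv2.line(f,(20,(y-y0)*k),(25,(y-y0)*k),(255,255,255),1)
    cv2.imwrite(name,f)
def ray(c,u,v):
    M=np.array(c["world_to_cam"]);R=M[:3,:3];t=M[:3,3]
    d=np.array([(u-c["cx"])/c["fx"],-(v-c["cy"])/c["fy"],-1.])
    return -R.T@t, R.T@d
def w(c,u,v,z):
    o,d=ray(c,u,v); return o+d*(z-o[2])/d[2]
def p(c,X):
    M=np.array(c["world_to_cam"]);q=M[:3,:3]@np.asarray(X,float)+M[:3,3]
    return np.array([c["cx"]+c["fx"]*q[0]/-q[2], c["cy"]-c["fy"]*q[1]/-q[2]])
E
python3 - <<'E'
from h import *
c=capture("scene"); crop(c,180,200,340,325,5,"pics/s1.png"); crop(c,350,135,470,215,6,"pics/s2.png")
c=capture("top"); crop(c,300,120,500,270,4,"pics/t1.png"); crop(c,90,115,250,215,5,"pics/t2.png")
E
```

```text
(no output)
```

View pics/s1.png

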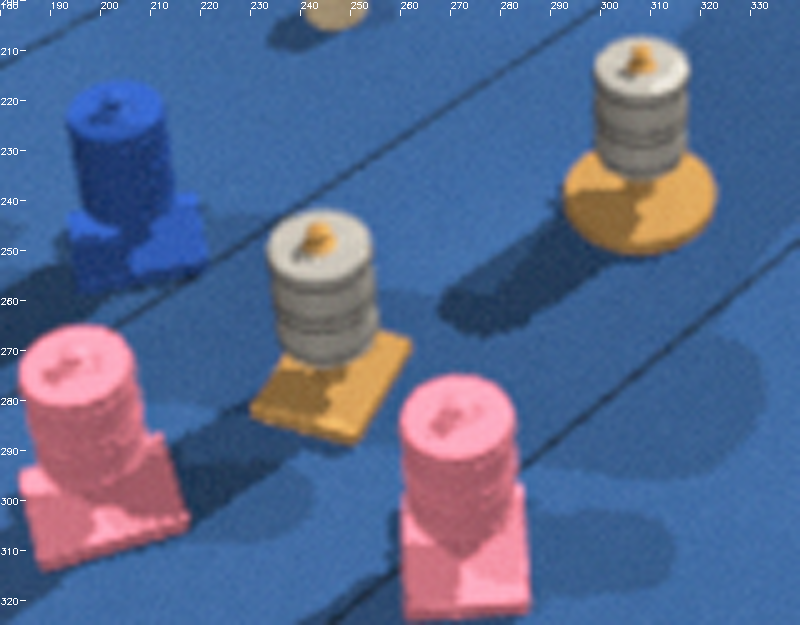

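View pics/t1.png

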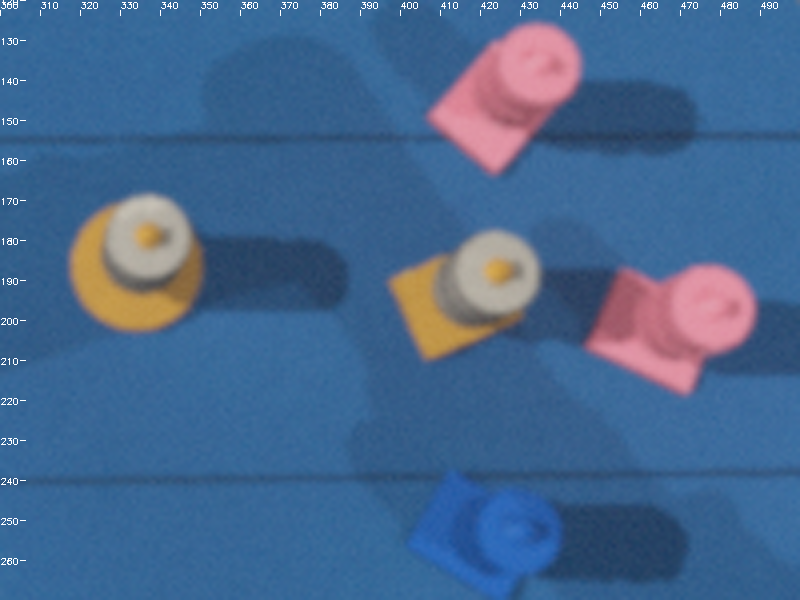

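View pics/s2.png

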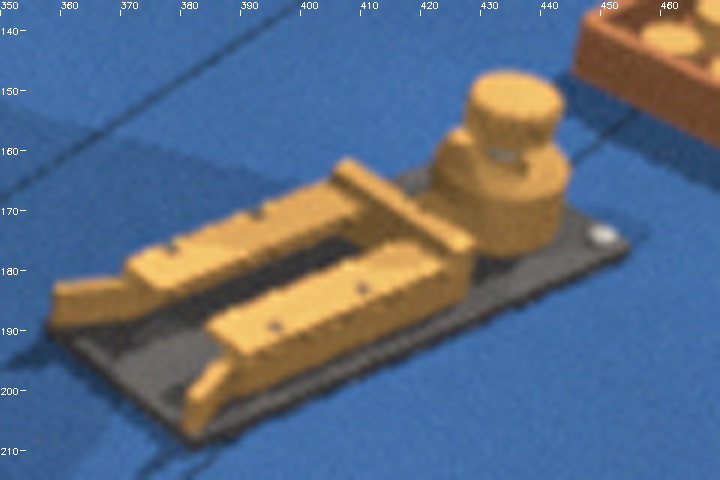

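View pics/t2.png

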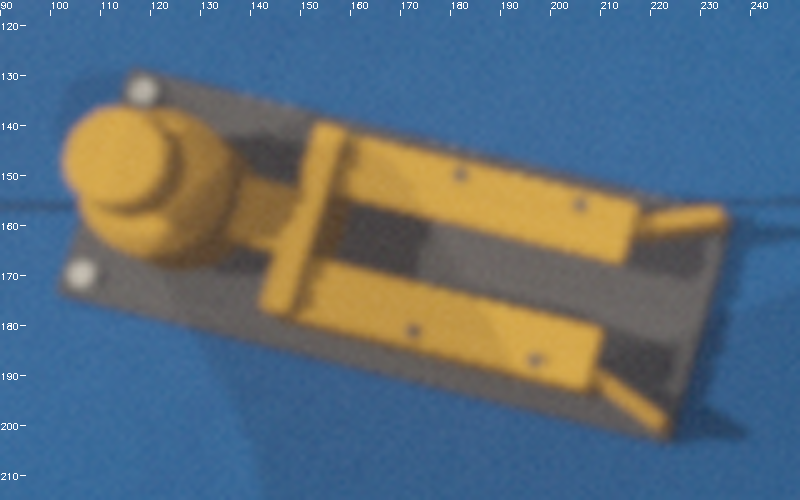

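Confirmed: the silver drum on the rectangular brass foot (scene 245,262; top 422,190) is the target. The one at scene (308,228) has a round foot. Next I'll fit the poses to the pixels I've read.

```bash
cat > fit.py <<'E'
from h import *
from scipy.optimize import least_squares
S=capture("scene");T=capture("top")
def R(a): return np.array([[np.cos(a),-np.sin(a)],[np.sin(a),np.cos(a)]])
def P(c,q,x,y,z): return p(c,np.r_[R(q[2])@[x,y]+q[:2],z])
# jig: q = x,y,yaw,outer half width,rear
obsT=[('lo',1,218,155.6),('li',1,215,167.6)]
def jig(q):
    W,B=q[3],q[4]
    L=[ # world: sliding direction ~ +y ; jig y=+ is left of +y => -x (near robot = lower in top picture)
    (T,-.092,-W,.032,218,155.6),(T,-.092,-.014,.032,215,167.6),(T,-.092,.014,.032,210.6,181),(T,-.092,W,.032,207.6,193.4),
    (T,.040,-W,.038,153.6,139.4),(T,.028,-W,.038,159.6,140.6),(T,.040,W,.038,142,176.6),(T,.028,W,.038,148.4,178),
    (T,-.125,.05,.008,224,202.6),(T,-.125,-.05,.008,236,156.6),(T,B,-.05,.008,117,128.6),(T,B,.05,.008,102,173),
    (S,-.092,W,.032,370.8,178.7),(S,-.092,.014,.032,376.7,183.7),(S,-.092,-.014,.032,384.5,189.2),(S,-.092,-W,.032,390.8,193.7),
    (S,-.125,.05,.008,358.3,189.2),(S,-.125,-.05,.008,382.8,208.3),(S,B,-.05,.008,455,175.8),
    (S,.028,W,.038,405.8,162.5),(S,.040,W,.038,408.3,161.2),(S,.040,-W,.038,429.2,175),(S,.028,-W,.038,426.7,176.2)]
    return np.array([P(c,q,x,y,z)-[u,v] for c,x,y,z,u,v in L])
def car(q):
    L=[(T,-.028,.023,.008,0,0)]
    r=[]
    for c,pts in ((T,[(397,190.75),(406.75,210),(431.2,198.7)]),(S,[(262.2,269),(230,282),(250,286.4)])):
        cor=np.array([P(c,q,sx*.028,sy*.023,.008) for sx in(1,-1) for sy in(1,-1)])
        for u in pts: d=cor-u; r.append(d[np.argmin((d**2).sum(1))])
    r.append(P(T,q,0,0,.089)-[424,187.3]); r.append(P(S,q,0,0,.087)-[244,247])
    r.append(P(T,q,0,0,.080)-[422.5,188.2]); r.append(P(S,q,0,0,.080)-[244.2,250])
    return np.array(r)
if __name__=="__main__":
    x0=w(T,190,170,.03)
    f=least_squares(lambda q:jig(q).ravel(),[x0[0],x0[1],np.pi/2,.035,.13],loss='soft_l1')
    print("jig",np.round(f.x,4),np.degrees(f.x[2])); print(np.round(jig(f.x),1).tolist())
    x0=w(T,422,188,.08);print(x0)
    for a in (.2,.6,1.2,1.6,2.2,2.8):
        g=least_squares(lambda q:car(q).ravel(),[x0[0],x0[1],a],loss='soft_l1'); print(np.round(g.x,4),np.degrees(g.x[2]),g.cost)
        if g.cost<12: print(np.round(car(g.x),1).tolist())
    print("stand",w(T,337,178.5,.088),w(S,307.7,212,.087),w(T,333.5,186,.008))
    print("bead",w(T,337,287,.011)); print("anvil",w(T,352,70,.048)); 
    print("pinks",w(T,435,136,.08),w(T,478,196,.08),"blue",w(T,429,252,.08))
E
python3 fit.py
```

```text
jig [0.597  0.2104 1.3258 0.0391 0.1326] 75.96196830798343
[[-0.4, -1.0], [-0.7, -1.2], [-0.0, -1.4], [-0.4, -1.8], [-0.3, -0.7], [-0.5, -0.5], [-0.2, -0.9], [-0.7, -0.9], [0.0, -0.1], [0.7, -0.2], [-0.2, -0.6], [-0.1, 0.5], [-1.2, -0.4], [-0.7, -0.6], [-1.1, -0.6], [-0.6, 0.0], [-2.1, -1.2], [-0.9, -0.0], [-1.0, -0.2], [-1.6, -0.0], [-0.8, -0.0], [-0.5, 0.1], [-1.3, 0.3]]
[ 0.53168281 -0.28695336  0.08      ]
[ 0.5344 -0.2902  0.512 ] 29.334919310550745 19.339968099029804
[ 0.5344 -0.2902  0.512 ] 29.33492709582938 19.33996809903522
[ 0.5344 -0.2902  0.512 ] 29.33492833946818 19.339968099036973
[ 0.5329 -0.29    1.9917] 114.11379440031641 7.936053052371861
[[-0.4, -1.3], [-0.2, -0.6], [-0.7, -0.5], [-0.6, -2.2], [-0.4, -1.1], [0.7, -0.1], [0.9, -0.8], [-1.1, -1.5], [1.0, -0.8], [-1.1, -1.9]]
[ 0.5329 -0.29    1.9917] 114.11379435403387 7.936053052371802
[[-0.4, -1.3], [-0.2, -0.6], [-0.7, -0.5], [-0.6, -2.2], [-0.4, -1.1], [0.7, -0.1], [0.9, -0.8], [-1.1, -1.5], [1.0, -0.8], [-1.1, -1.9]]
[ 0.5329 -0.29    1.9917] 114.11379545019508 7.936053052372237
[[-0.4, -1.3], [-0.2, -0.6], [-0.7, -0.5], [-0.6, -2.2], [-0.4, -1.1], [0.7, -0.1], [0.9, -0.8], [-1.1, -1.5], [1.0, -0.8], [-1.1, -1.9]]
stand [ 0.54968032 -0.12411679  0.088     ] [ 0.55637605 -0.12862867  0.087     ] [ 0.55082227 -0.12363531  0.008     ]
bead [ 0.34573179 -0.12605617  0.011     ]
anvil [ 0.78736199 -0.16396526  0.048     ]
pinks [ 0.63456434 -0.31817237  0.08      ] [ 0.51528291 -0.39393439  0.08      ] blue [ 0.41034222 -0.29343358  0.08      ]
```

Fits: jig home is about (0.597, 0.210) with sliding yaw 76°. The carriage is about (0.533, -0.290) with its long axis at 114°. I'll grip along the foot's length (jaw yaw 114°), which needs little turning and pushes firmly along the track. Moving now.

```bash
python3 -m jog '[[-3.6,1.66,0,0,0,0],[-3.6,1.66,0,0,0,0],[-3.6,1.66,0,0,0,0],[-3.6,1.66,0,0,0,0],[-3.6,1.66,0,0,0,0]]' 7; python3 -m jog '[[-3.6,1.66,0,0,0,0],[-3.6,1.66,0,0,0,0],[-3.6,1.66,0,0,0,0],[-3.6,1.66,0,0,0,0],[-3.6,1.66,0,0,0,0]]'; python3 -m jog '[[-3.0,1.5,0,0,0,0],[-3.0,1.5,0,0,0,-4],[0,0,0,0,0,-4.3],[0,0,0,0,0,0],[0,0,0,0,0,0]]'
python3 - <<'E'
from h import *
s=sense();print(s["tcp_pos"],np.round(s["ee_rot"],3).tolist(),s["time_s"])
Rt=np.array(s["ee_rot"]);d=np.array([.533,-.290,s["tcp_pos"][2]])-s["tcp_pos"]
print("tool-frame cm",Rt.T@d*100,"jaw yaw",np.degrees(np.arctan2(Rt[1,1],Rt[0,1])))
c=capture("wrist");cv2.imwrite("pics/w1.png",c["frame"][:,:,::-1])
print(p(c,[.533,-.29,.08]))
E
```

```text
time_s: 0.77
tcp_pos: [0.3218, -0.4712, 0.2227]
ee_rot: [[-0.962, -0.272, 0.0], [-0.272, 0.962, -0.0], [-0.0, -0.0, -1.0]]
wrist_force: [-0.0, -1.2, 0.4]
gripper_width: 0.815
time_s: 1.18
tcp_pos: [0.4726, -0.342, 0.2228]
ee_rot: [[-0.962, -0.273, 0.0], [-0.273, 0.962, -0.0], [-0.0, -0.0, -1.0]]
wrist_force: [0.5, -0.9, -0.2]
gripper_width: 0.808
time_s: 1.6
tcp_pos: [0.5209, -0.2981, 0.2224]
ee_rot: [[-0.913, -0.407, -0.001], [-0.407, 0.913, 0.0], [0.0, 0.0, -1.0]]
wrist_force: [-0.5, -0.2, 0.1]
gripper_width: 0.804
[ 0.52091553 -0.29812937  0.22236058] [[-0.913, -0.407, -0.001], [-0.407, 0.913, 0.0], [0.0, 0.0, -1.0]] 1.6
tool-frame cm [-1.43474027e+00  2.50461247e-01 -5.96309434e-04] jaw yaw 114.02692811378856
[318.71115318 205.0722629 ]
```

View pics/w1.png

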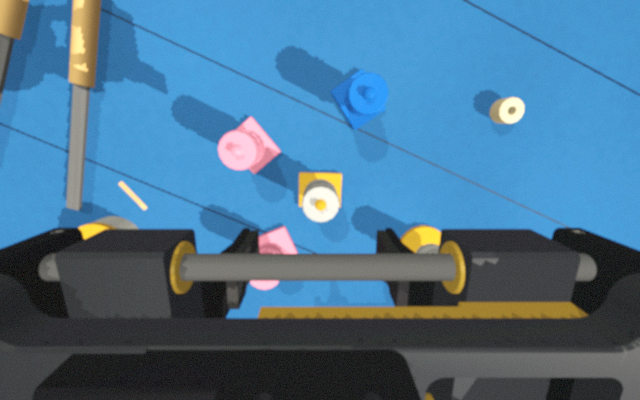

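The wrist view shows the silver drum's finial at (320,206), about 1 px from the prediction. The foot spans px 298–342, so its long side lies along the jaw axis. I'll refine the position, then descend.

```bash
python3 - <<'E'
from h import *
c=capture("wrist"); crop(c,270,150,370,230,8,"pics/w2.png")
s=sense(); t=np.array(s["tcp_pos"]);Rt=np.array(s["ee_rot"])
for u,v,z in ((320.5,205.5,.088),(320.5,203.5,.080)):
    X=w(c,u,v,z); print(X, Rt.T@(X-t)*100)
cor=[R for R in [w(c,298,173,.008),w(c,342,173,.008)]]; print(cor, np.linalg.norm(cor[0]-cor[1]), np.degrees(np.arctan2(*(cor[1]-cor[0])[[1,0]])))
E
```

```text
[ 0.53033022 -0.28950584  0.088     ] [-1.29995187  0.45169574 13.45788626]
[ 0.53025574 -0.28943905  0.08      ] [-1.29598225  0.4607284  14.25788796]
[array([ 0.52191403, -0.32447299,  0.008     ]), array([ 0.4985542 , -0.27199777,  0.008     ])] 0.057439801515840154 113.99667905472757
```

View pics/w2.png

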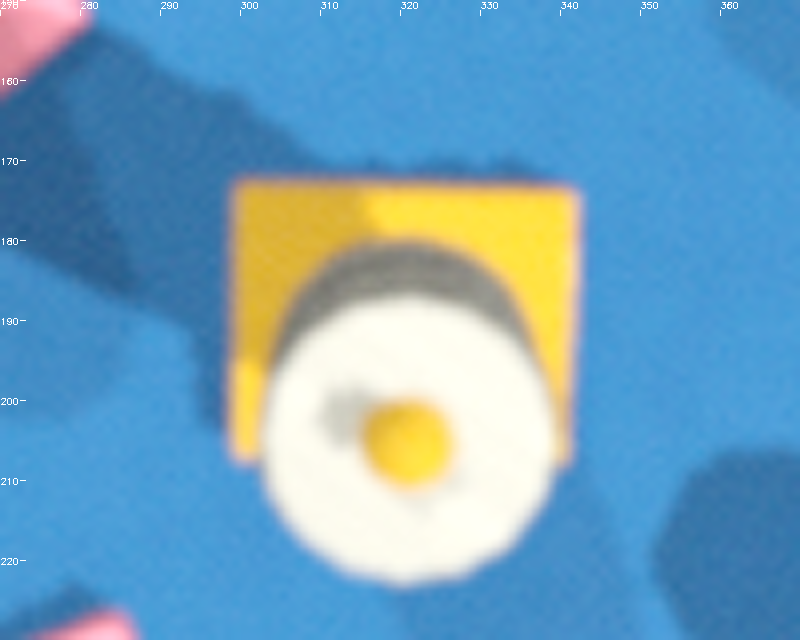

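```bash
python3 -m jog '[[-1.33,0.42,0,0,0,0],[0,0,3,0,0,0],[0,0,4,0,0,0],[0,0,2,0,0,0],[0,0,0,0,0,0]]'; python3 -m jog '[[0,0,2.2,0,0,0],[0,0,2.5,0,0,0],[0,0,2.5,0,0,0],[0,0,2.0,0,0,0],[0,0,0,0,0,0]]'
python3 - <<'E'
from h import *
for n in("top","scene","wrist"):
    c=capture(n);cv2.imwrite(f"pics/{n}2.png",c["frame"][:,:,::-1])
    if n=="scene": crop(c,180,180,340,300,5,"pics/s3.png")
E
```

```text
time_s: 2.12
tcp_pos: [0.5277, -0.2882, 0.1272]
ee_rot: [[-0.914, -0.406, -0.01], [-0.406, 0.914, 0.004], [0.008, 0.008, -1.0]]
wrist_force: [-0.7, 0.3, -1.0]
gripper_width: 0.806
time_s: 2.53
tcp_pos: [0.5295, -0.2889, 0.038]
ee_rot: [[-0.914, -0.406, -0.005], [-0.407, 0.914, 0.002], [0.004, 0.004, -1.0]]
wrist_force: [-1.0, -0.3, -0.3]
gripper_width: 0.802
```

View pics/s3.png

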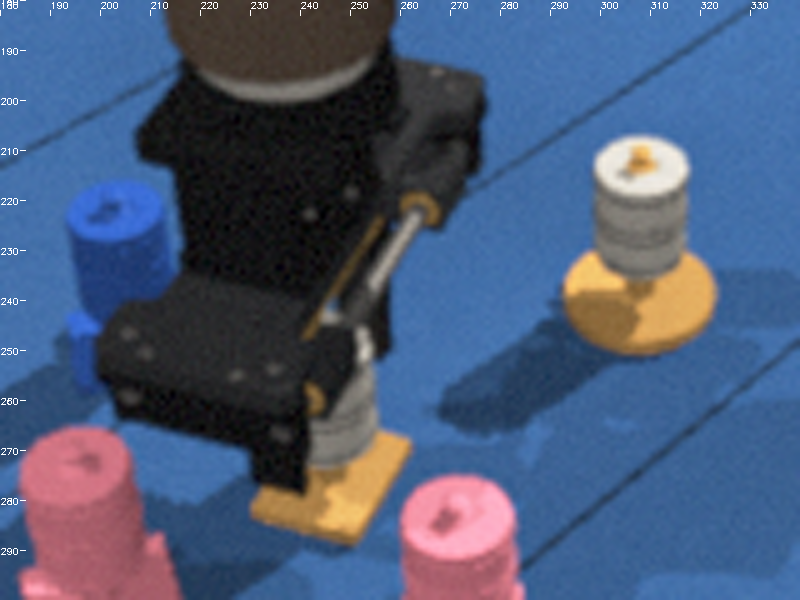

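View pics/wrist2.png

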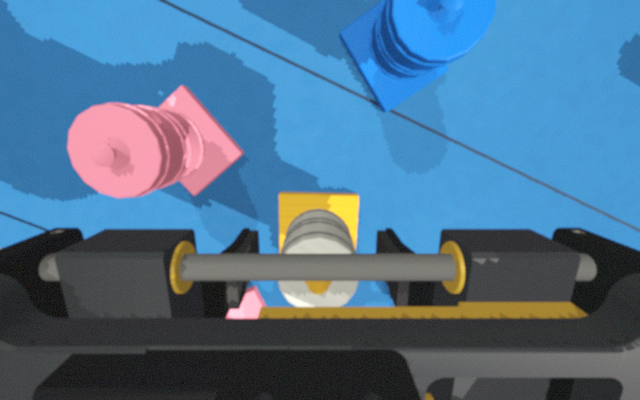

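The drum sits centred between the fingers (wrist px 280–357 between pads at 245 and 390). TCP is at z = 0.038, and nothing else is touched. Closing on it.

```bash
python3 -m jog '[[0,0,0,0,0,0],[0,0,0,0,0,0],[0,0,0,0,0,0],[0,0,0,0,0,0],[0,0,0,0,0,0]]' 2; python3 -m jog '[[0,0,0,0,0,0],[0,0,0,0,0,0],[0,0,0,0,0,0],[0,0,-1,0,0,0],[0,0,0,0,0,0]]'
```

```text
time_s: 3.1
tcp_pos: [0.5316, -0.2892, 0.0411]
ee_rot: [[-0.913, -0.408, 0.001], [-0.408, 0.913, -0.0], [-0.001, -0.001, -1.0]]
wrist_force: [1.2, 0.6, 0.3]
gripper_width: 0.511
time_s: 3.52
tcp_pos: [0.5315, -0.2891, 0.0513]
ee_rot: [[-0.913, -0.408, 0.0], [-0.408, 0.913, -0.0], [-0.0, -0.0, -1.0]]
wrist_force: [0.4, 0.3, -2.8]
gripper_width: 0.452
```

Gripped: opening about 39 mm, weight about 3 N. Lifting clear of the bystander, then carrying to the mouth.

```bash
python3 -m jog '[[0,0,-2,0,0,0],[0,0,-3,0,0,0],[0,0,-3,0,0,0],[0,0,-3,0,0,0],[0,0,-1,0,0,0]]'; python3 -m jog '[[-1.0,1.86,0,0,0,0],[-1.76,3.28,0,0,0,0],[-1.76,3.28,0,0,0,0],[-1.76,3.28,0,0,0,0],[-1.76,3.28,0,0,0,0]]'; python3 -m jog '[[-1.76,3.28,0,0,0,0],[-1.76,3.28,0,0,0,0],[-1.76,3.28,0,0,0,0],[-1.76,3.28,0,0,0,0],[-0.8,1.46,0,0,0,0]]';  python3 -m jog '[[0,0,0,0,0,4],[0,0,0,0,0,6.5],[0,0,0,0,0,6.5],[0,0,0,0,0,6.5],[0,0,0,0,0,6.5]]';  python3 -m jog '[[0,0,0,0,0,6],[0,0,0,0,0,2],[0,0,0,0,0,0],[0,0,0,0,0,0],[0,0,0,0,0,0]]'
python3 - <<'E'
from h import *
s=sense();Rt=np.array(s["ee_rot"]);t=np.array(s["tcp_pos"]);print(t,np.degrees(np.arctan2(Rt[1,1],Rt[0,1])),s["gripper_width"])
a=np.radians(75.96);d=np.array([np.cos(a),np.sin(a)]);n=np.array([-d[1],d[0]]);e=t[:2]-[.597,.2104];print("along,across mm",e@d*1000,e@n*1000)
for nm,b in(("top",(90,80,290,230)),("scene",(310,120,470,240))):
    c=capture(nm); crop(c,*b,4 if nm=="top" else 5,f"pics/{nm}3.png")
c=capture("wrist");cv2.imwrite("pics/wrist3.png",c["frame"][:,:,::-1])
E
```

```text
time_s: 3.93
tcp_pos: [0.5334, -0.2899, 0.1752]
ee_rot: [[-0.912, -0.409, 0.007], [-0.409, 0.912, -0.003], [-0.005, -0.006, -1.0]]
wrist_force: [1.0, 0.0, -2.2]
gripper_width: 0.455
time_s: 4.35
tcp_pos: [0.5423, -0.1179, 0.1689]
ee_rot: [[-0.913, -0.407, -0.003], [-0.407, 0.913, 0.001], [0.002, 0.002, -1.0]]
wrist_force: [0.6, 0.7, -3.0]
gripper_width: 0.45
time_s: 4.77
tcp_pos: [0.555, 0.0493, 0.1691]
ee_rot: [[-0.912, -0.411, -0.002], [-0.411, 0.912, 0.001], [0.001, 0.001, -1.0]]
wrist_force: [0.8, 0.0, -3.4]
gripper_width: 0.456
time_s: 5.18
tcp_pos: [0.5544, 0.0456, 0.1687]
ee_rot: [[-0.994, 0.109, -0.003], [0.109, 0.994, -0.0], [0.003, -0.001, -1.0]]
wrist_force: [0.3, 0.0, -3.2]
gripper_width: 0.454
time_s: 5.6
tcp_pos: [0.5551, 0.0455, 0.1697]
ee_rot: [[-0.971, 0.239, -0.001], [0.239, 0.971, -0.0], [0.001, -0.001, -1.0]]
wrist_force: [0.1, -0.2, -3.0]
gripper_width: 0.449
[0.55514385 0.04546692 0.16973475] 76.14351569691588 0.4487015566985032
along,across mm -170.1602367522452 0.5931293307433888
```

View pics/top3.png

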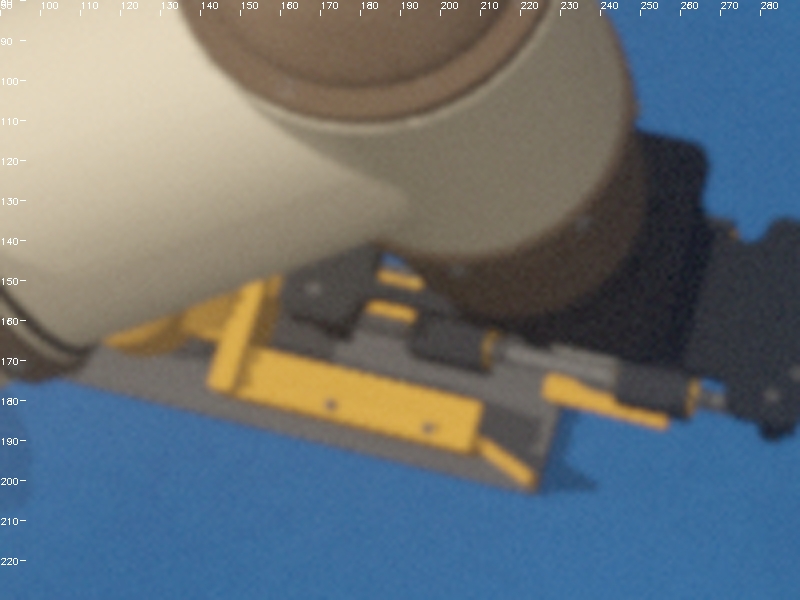

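View pics/scene3.png

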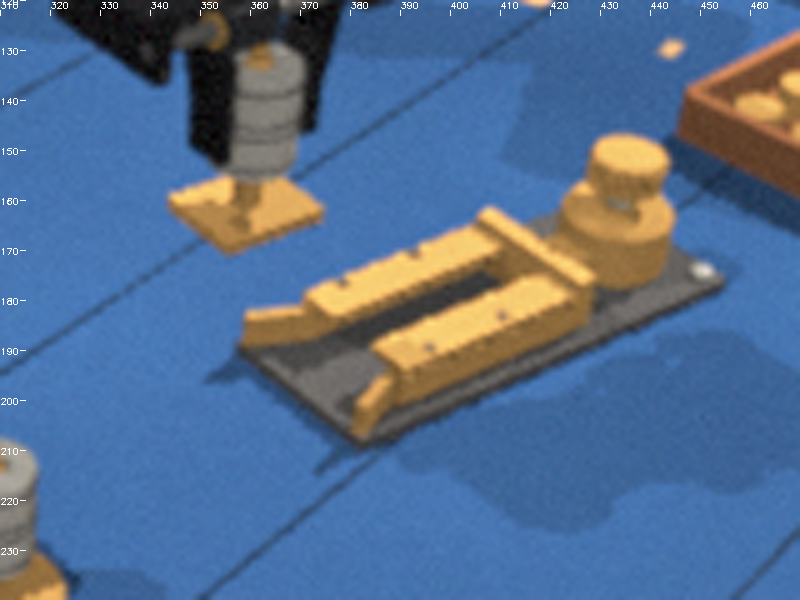

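View pics/wrist3.png

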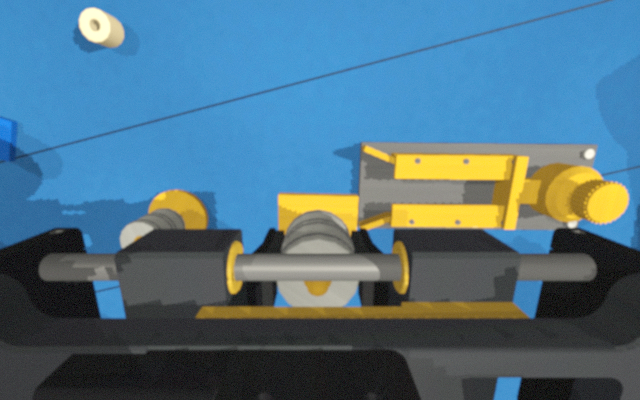

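The foot's edges are parallel to the jig axis in both the wrist and scene views. I'll cross-check the lateral offset in the wrist view, with lips near rows 179 and 204.

```bash
python3 - <<'E'
from h import *
c=capture("wrist"); crop(c,350,130,540,240,4,"pics/w4.png")
E
```

```text
(no output)
```

View pics/w4.png

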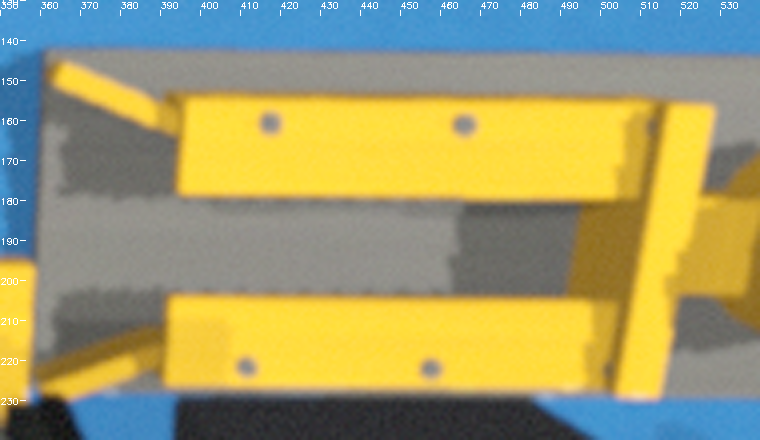

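```bash
python3 - <<'E'
from h import *
c=capture("wrist");s=sense();t=np.array(s["tcp_pos"]);Rt=np.array(s["ee_rot"])
for u,v,z in((394,178.5,.032),(391,203.5,.032),(503,180,.032),(498,204.7,.032),(396,154.3,.032),(391.5,226.8,.032),(528,156,.038),(513.5,229.5,.038)):
    X=w(c,u,v,z); print(u,v,np.round(X,4),"rel tool cm",np.round(Rt.T@(X-t)*100,2))
# wrist camera check on the held foot: top face z
zf=t[2]-.041+.008
for u,v in((278,194),(358,194)): X=w(c,u,v,zf);print(np.round(Rt.T@(X-t)*100,2))
E
```

```text
394 178.5 [0.5594 0.1281 0.032 ] rel tool cm [ 1.61  8.1  13.85]
391 203.5 [0.5854 0.1203 0.032 ] rel tool cm [-1.1   7.97 13.85]
503 180 [0.5883 0.2387 0.032 ] rel tool cm [ 1.46 19.54 13.85]
498 204.7 [0.6141 0.2313 0.032 ] rel tool cm [-1.22 19.44 13.85]
396 154.3 [0.5351 0.1345 0.032 ] rel tool cm [ 4.12  8.14 13.85]
391.5 226.8 [0.6115 0.1161 0.032 ] rel tool cm [-3.74  8.19 13.85]
528 156 [0.5676 0.2616 0.038 ] rel tool cm [ 4.02 21.26 13.25]
513.5 229.5 [0.6435 0.2418 0.038 ] rel tool cm [-3.82 21.16 13.25]
[ 2.41 -2.63  3.3 ]
[2.41 2.88 3.3 ]
```

The wrist and top views agree that the foot is centred within about 1 mm (clearance is ±6 mm). Descending to about 4 mm above the track floor in front of the mouth, then into the flare.

```bash
python3 -m jog '[[0,0,2,0,0,0],[0,0,3,0,0,0],[0,0,3,0,0,0],[0,0,2.2,0,0,0],[0,0,1.5,0,0,0]]'; python3 -m jog '[[0,0,0,0,0,0],[0,0,0,0,0,0],[0,1.5,0,0,0,0],[0,1.5,0,0,0,0],[0,1.0,0,0,0,0]]'
python3 - <<'E'
from h import *
c=capture("scene"); crop(c,310,110,470,230,5,"pics/scene4.png")
s=sense();print(s["tcp_pos"],s["wrist_force"])
E
```

```text
time_s: 6.27
tcp_pos: [0.5543, 0.0451, 0.0511]
ee_rot: [[-0.971, 0.24, -0.003], [0.24, 0.971, -0.001], [0.003, -0.002, -1.0]]
wrist_force: [-0.3, -0.1, -3.6]
gripper_width: 0.456
time_s: 6.68
tcp_pos: [0.5673, 0.0868, 0.0554]
ee_rot: [[-0.971, 0.239, 0.005], [0.239, 0.971, 0.002], [-0.004, 0.003, -1.0]]
wrist_force: [0.7, 0.1, -2.8]
gripper_width: 0.452
[0.56787849 0.08815506 0.05523592] [ 0.5365069   0.84154087 -3.40378355]
```

View pics/scene4.png

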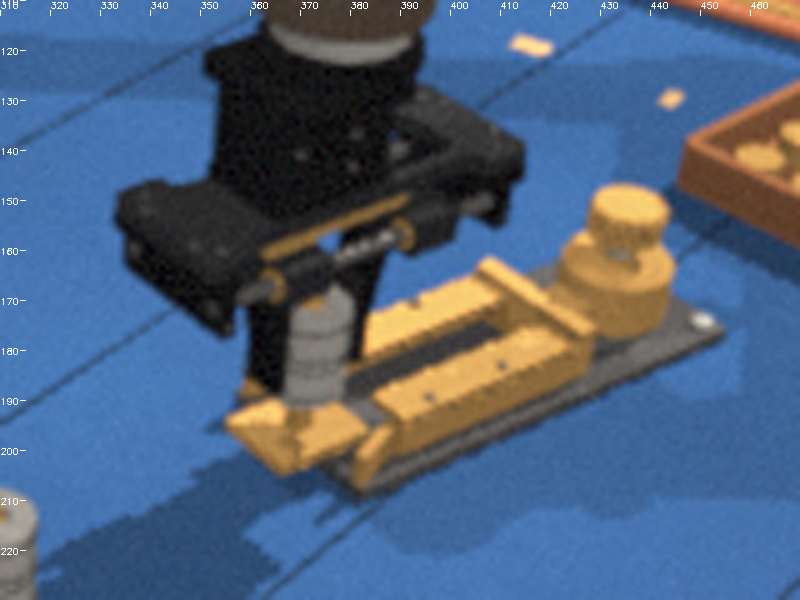

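The foot's nose is in the flare, centred, with a little height to lose. I'll lower 3 mm and slide on.

```bash
python3 -m jog '[[0,0,0.3,0,0,0],[0,0,0,0,0,0],[0,1,0,0,0,0],[0,1.2,0,0,0,0],[0,1.2,0,0,0,0]]'; python3 -m jog '[[0,0.8,0,0,0,0],[0,0.8,0,0,0,0],[0,0.8,0,0,0,0],[0,0,0,0,0,0],[0,0,0,0,0,0]]'
python3 - <<'E'
from h import *
c=capture("scene"); crop(c,310,110,470,230,5,"pics/scene5.png")
c=capture("wrist");cv2.imwrite("pics/wrist5.png",c["frame"][:,:,::-1])
s=sense();t=np.array(s["tcp_pos"])
a=np.radians(75.96);d=np.array([np.cos(a),np.sin(a)]);n=np.array([-d[1],d[0]]);e=t[:2]-[.597,.2104];print("along,across mm",e@d*1000,e@n*1000,t,s["wrist_force"],s["moment"])
E
```

```text
time_s: 7.15
tcp_pos: [0.5739, 0.1182, 0.0507]
ee_rot: [[-0.971, 0.241, 0.001], [0.241, 0.971, 0.0], [-0.0, 0.0, -1.0]]
wrist_force: [0.5, -0.5, -3.5]
gripper_width: 0.454
time_s: 7.57
tcp_pos: [0.5791, 0.1411, 0.0504]
ee_rot: [[-0.971, 0.24, -0.0], [0.24, 0.971, -0.0], [0.0, -0.0, -1.0]]
wrist_force: [-0.3, -0.3, -4.8]
gripper_width: 0.455
along,across mm -72.35142387153226 0.6452969547354539 [0.57882158 0.14036651 0.05038552] [ 0.85910562 -1.28715607 -3.45581421] [-0.08649865  0.02272427  0.02677038]
```

View pics/scene5.png

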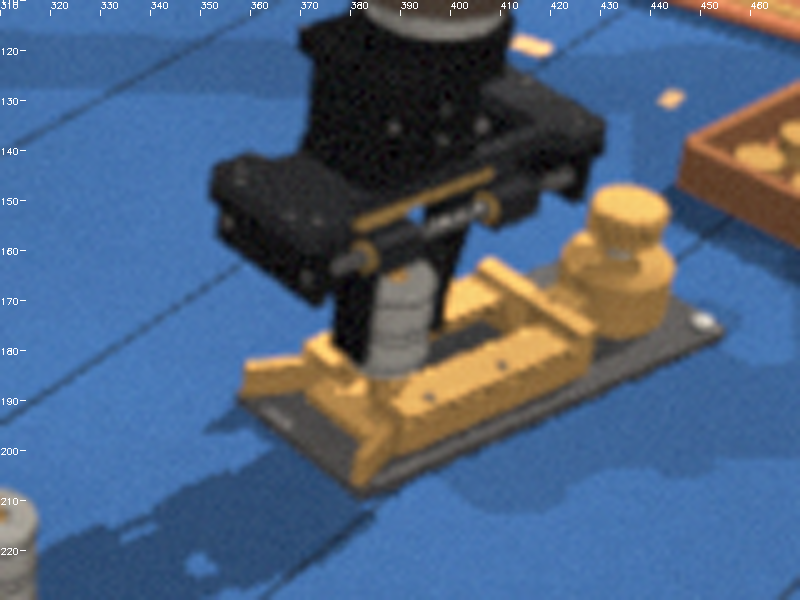

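View pics/wrist5.png

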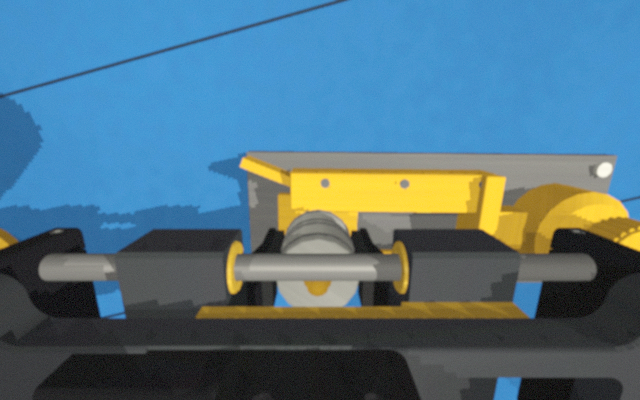

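The foot is under the lips with the neck in the slot, and contact forces are about nil. Sliding to about 8 mm short of home.

```bash
python3 -m jog '[[0,1.2,0,0,0,0],[0,1.4,0,0,0,0],[0,1.2,0,0,0,0],[0,1,0,0,0,0],[0,0,0,0,0,0]]'; python3 -m jog '[[0,0.6,0,0,0,0],[0,0.6,0,0,0,0],[0,0.4,0,0,0,0],[0,0,0,0,0,0],[0,0,0.1,0,0,0]]'
python3 - <<'E'
from h import *
s=sense();t=np.array(s["tcp_pos"])
a=np.radians(75.96);d=np.array([np.cos(a),np.sin(a)]);n=np.array([-d[1],d[0]]);e=t[:2]-[.597,.2104];print("along,across mm",e@d*1000,e@n*1000,t,s["wrist_force"],s["moment"])
E
```

```text
time_s: 8.08
tcp_pos: [0.5919, 0.19, 0.0507]
ee_rot: [[-0.971, 0.238, 0.002], [0.238, 0.971, 0.001], [-0.002, 0.001, -1.0]]
wrist_force: [1.2, 0.1, -3.1]
gripper_width: 0.449
time_s: 8.5
tcp_pos: [0.5947, 0.203, 0.0497]
ee_rot: [[-0.971, 0.24, 0.0], [0.24, 0.971, 0.0], [-0.0, 0.0, -1.0]]
wrist_force: [0.7, -0.3, -3.0]
gripper_width: 0.452
along,across mm -7.772336062113553 0.4773526416670525 [0.59465134 0.20297566 0.04968357] [ 0.65615695 -0.34166187 -3.00676198] [-0.05796624 -0.0130289  -0.03782749]
```

Now creeping in until the stop pushes back.

```bash
python3 -m jog '[[0,0.2,0,0,0,0],[0,0.2,0,0,0,0],[0,0.1,0,0,0,0],[0,0,0,0,0,0],[0,0,0,0,0,0]]'; python3 -m jog '[[0,0.15,0,0,0,0],[0,0.1,0,0,0,0],[0,0,0,0,0,0],[0,0,0,0,0,0],[0,0,0,0,0,0]]'
```

```text
time_s: 8.92
tcp_pos: [0.5957, 0.2076, 0.0496]
ee_rot: [[-0.971, 0.24, -0.0], [0.24, 0.971, 0.0], [0.0, -0.0, -1.0]]
wrist_force: [-0.1, 0.4, -3.6]
gripper_width: 0.453
time_s: 9.33
tcp_pos: [0.5963, 0.2101, 0.0495]
ee_rot: [[-0.971, 0.24, -0.0], [0.24, 0.971, -0.0], [0.0, -0.0, -1.0]]
wrist_force: [-0.2, -0.5, -4.7]
gripper_width: 0.451
```

```bash
python3 -m jog '[[0,0.1,0,0,0,0],[0,0,0,0,0,0],[0,0.1,0,0,0,0],[0,0,0,0,0,0],[0,0,0,0,0,0]]'; python3 -m jog '[[0,0.1,0,0,0,0],[0,0,0,0,0,0],[0,0,0,0,0,0],[0,0,0,0,0,0],[0,0,0,0,0,0]]'
```

```text
time_s: 9.75
tcp_pos: [0.5969, 0.2121, 0.0495]
ee_rot: [[-0.971, 0.24, 0.0], [0.24, 0.971, 0.0], [-0.0, 0.0, -1.0]]
wrist_force: [0.0, 0.4, -3.5]
gripper_width: 0.451
time_s: 10.17
tcp_pos: [0.5969, 0.2127, 0.0495]
ee_rot: [[-0.971, 0.24, -0.0], [0.24, 0.971, -0.0], [0.0, -0.001, -1.0]]
wrist_force: [-0.5, -1.4, -2.8]
gripper_width: 0.454
```

```bash
python3 -m jog '[[0,0.1,0,0,0,0],[0,0,0,0,0,0],[0,0,0,0,0,0],[0,0,0,0,0,0],[0,0,0,0,0,0]]'; python3 -m jog '[[0,0.1,0,0,0,0],[0,0,0,0,0,0],[0,0,0,0,0,0],[0,0,0,0,0,0],[0,0,0,0,0,0]]'
```

```text
time_s: 10.58
tcp_pos: [0.597, 0.2129, 0.0496]
ee_rot: [[-0.971, 0.24, -0.001], [0.24, 0.971, -0.002], [0.001, -0.002, -1.0]]
wrist_force: [-0.4, -5.8, -1.2]
gripper_width: 0.448
time_s: 11.0
tcp_pos: [0.597, 0.2131, 0.0496]
ee_rot: [[-0.971, 0.24, -0.002], [0.24, 0.971, -0.003], [0.001, -0.003, -1.0]]
wrist_force: [0.2, -7.2, -1.0]
gripper_width: 0.452
```

The stop is reached: motion halts at y = 0.213 with about 7 N against the slide. Lowering onto the floor.

```bash
python3 -m jog '[[0,0,0.1,0,0,0],[0,0,0,0,0,0],[0,0,0,0,0,0],[0,0,0,0,0,0],[0,0,0,0,0,0]]'
python3 - <<'E'
from h import *
c=capture("scene"); crop(c,350,90,480,210,5,"pics/scene6.png")
E
```

```text
time_s: 11.42
tcp_pos: [0.5969, 0.213, 0.0491]
ee_rot: [[-0.971, 0.24, -0.002], [0.24, 0.971, -0.003], [0.001, -0.004, -1.0]]
wrist_force: [-1.2, -6.6, 2.2]
gripper_width: 0.454
```

View pics/scene6.png

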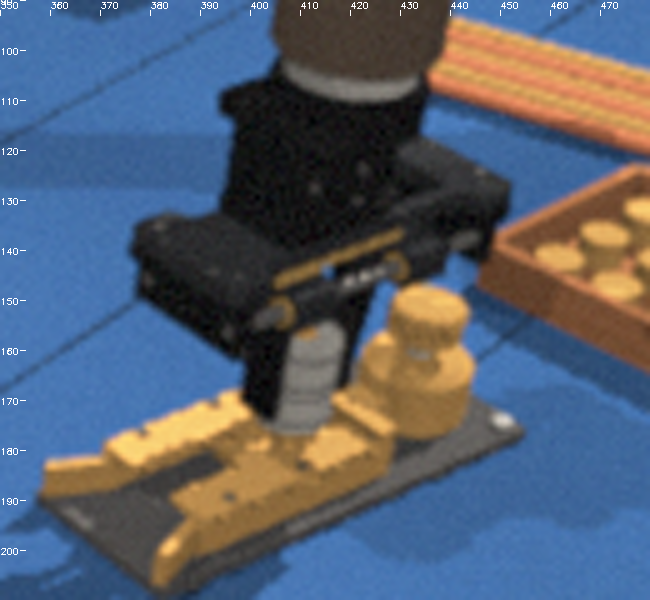

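The foot is on the floor (vertical force now +2 N) and at the stop. Releasing.

```bash
python3 -m jog '[[0,0,0,0,0,0],[0,0,0,0,0,0],[0,0,0,0,0,0],[0,0,0,0,0,0],[0,0,0,0,0,0]]' 5.6; python3 -m jog '[[0,0,0,0,0,0],[0,0,-0.5,0,0,0],[0,0,-1,0,0,0],[0,0,-1.5,0,0,0],[0,0,-2,0,0,0]]';python3 -m jog '[[0,0,-3,0,0,0],[0,0,-3,0,0,0],[0,0,-3,0,0,0],[0,0,-2,0,0,0],[0,0,-1,0,0,0]]'
python3 - <<'E'
from h import *
c=capture("scene"); crop(c,350,90,480,210,5,"pics/scene7.png")
c=capture("wrist");cv2.imwrite("pics/wrist7.png",c["frame"][:,:,::-1])
E
```

```text
time_s: 11.88
tcp_pos: [0.5982, 0.216, 0.0491]
ee_rot: [[-0.971, 0.24, 0.002], [0.24, 0.971, 0.001], [-0.001, 0.002, -1.0]]
wrist_force: [0.7, -0.1, 0.0]
gripper_width: 0.631
time_s: 12.3
tcp_pos: [0.597, 0.2147, 0.0987]
ee_rot: [[-0.971, 0.24, -0.002], [0.24, 0.971, -0.001], [0.002, -0.001, -1.0]]
wrist_force: [-0.2, 0.1, -0.4]
gripper_width: 0.645
time_s: 12.72
tcp_pos: [0.599, 0.2156, 0.2237]
ee_rot: [[-0.971, 0.24, 0.007], [0.24, 0.971, 0.004], [-0.006, 0.005, -1.0]]
wrist_force: [0.1, 0.1, 0.3]
gripper_width: 0.644
```

View pics/scene7.png

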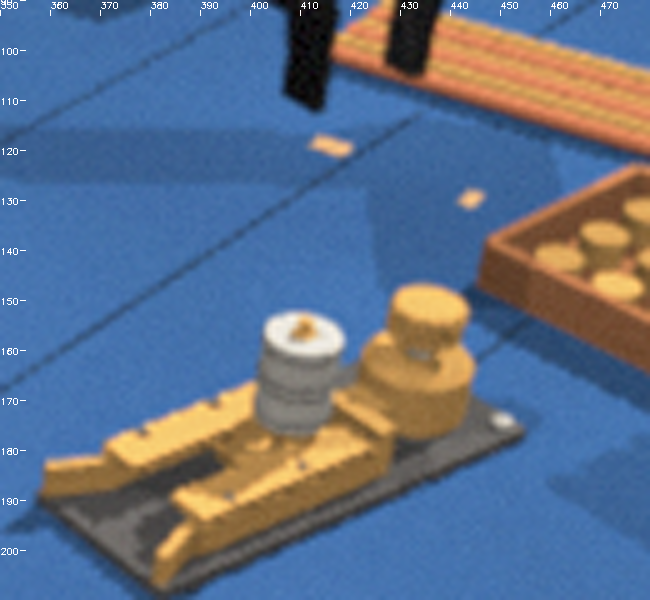

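View pics/wrist7.png

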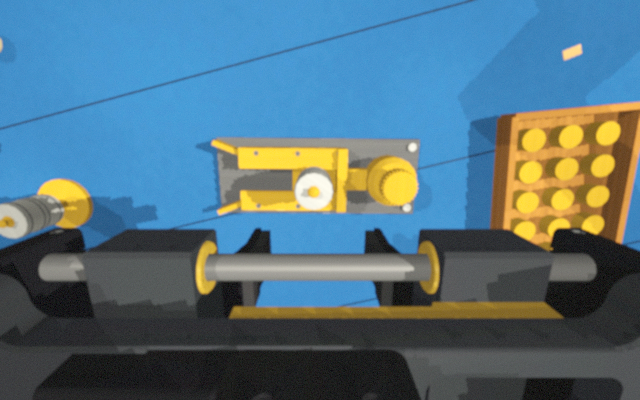

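The drum stands upright in the jig at scene (408,165) and the gripper is clear. I'll measure the gap to the stop in an enlarged crop.

```bash
python3 - <<'E'
from h import *
c=capture("wrist"); crop(c,230,130,390,230,5,"pics/w8.png")
c=capture("scene"); crop(c,385,145,445,195,12,"pics/s8.png")
E
```

```text
(no output)
```

View pics/w8.png

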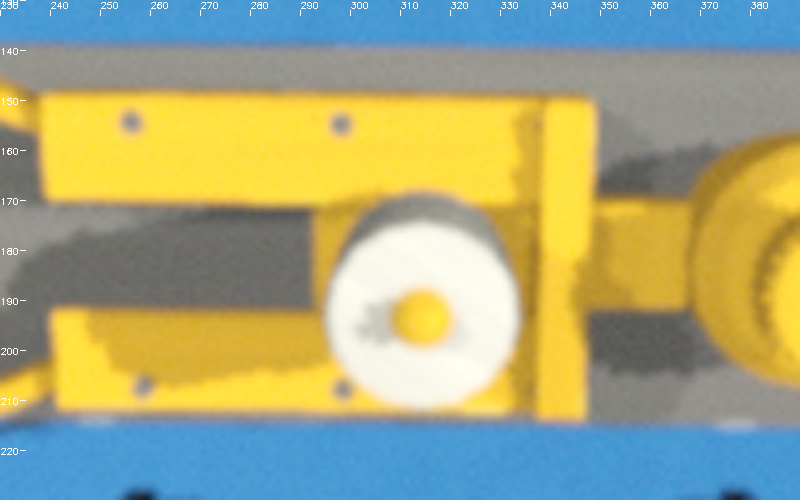

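View pics/s8.png

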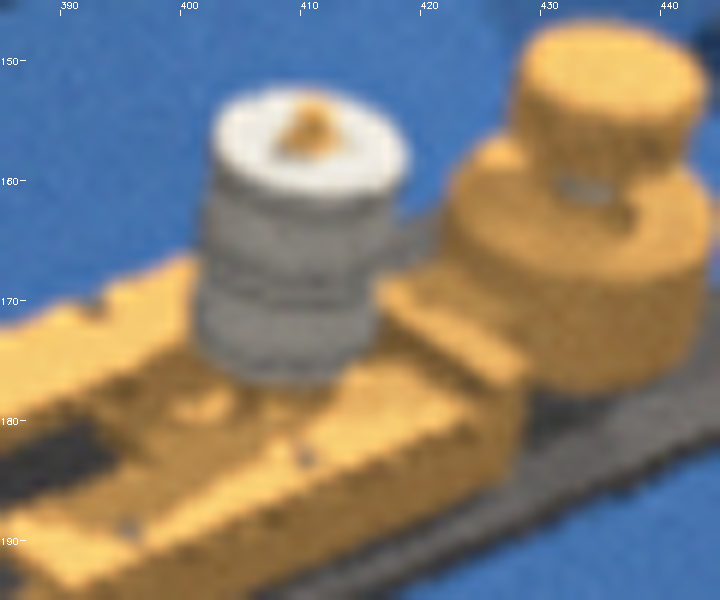

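```bash
python3 - <<'E'
from h import *
c=capture("wrist");s=sense();t=np.array(s["tcp_pos"]);Rt=np.array(s["ee_rot"])
a=np.radians(75.96);d=np.array([np.cos(a),np.sin(a),0])
for nm,u,v,z in(("foot rear",292.7,175,.016),("foot rear",293.2,188,.016),("stop near",338.2,160,.038),("stop near",337,195,.038),("stop far",348.8,160,.038),("mouth",237.7,152,.032),("mouth",239.3,210,.032),("finial",312.7,193,.097),("drum top",314.3-1.8,193,.088)):
    X=w(c,u,v,z); print(nm,np.round(X,4),"along mm",round((X-[.597,.2104,0])@d*1000,1))
T=capture("top");crop(T,90,100,350,230,3,"pics/top8.png")
E
```

```text
foot rear [0.5802 0.1875 0.016 ] along mm -26.3
foot rear [0.5965 0.1838 0.016 ] along mm -26.0
stop near [0.5728 0.2465 0.038 ] along mm 29.2
stop near [0.6135 0.2358 0.038 ] along mm 28.6
stop far [0.5758 0.2586 0.038 ] along mm 41.6
mouth [0.5358 0.1335 0.032 ] along mm -89.5
mouth [0.6045 0.1134 0.032 ] along mm -92.3
finial [0.5912 0.2121 0.097 ] along mm 0.2
drum top [0.5931 0.2113 0.088 ] along mm -0.1
```

View pics/top8.png

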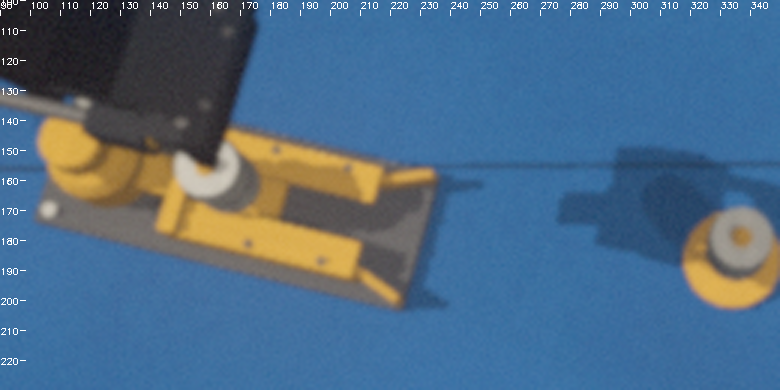

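The foot's rear edge to the stop's face measures 55 mm against 56 nominal, so it is home. The finial reads a few mm to the side in that view, so I'll quickly check uprightness with the scene and wrist cameras at rest.

```bash
python3 - <<'E'
from h import *
S=capture("scene")
for X in([.597,.213,.088],[.597,.213,.038],[.591,.212,.088]): print(X,p(S,X))
# stand, before/after reference: px (308,212) finial
crop(S,180,180,340,300,5,"pics/s9.png")
c=capture("wrist"); crop(c,230,130,390,230,5,"pics/w9.png")
print(p(c,[.597,.213,.088]),p(c,[.597,.213,.038]), w(c,312.7,193.5,.097)); s=sense();print(s["tcp_pos"],s["wrist_force"],s["time_s"],np.abs(s["joint_velocities"]).max())
E
```

```text
[0.597, 0.213, 0.088] [410.18441088 155.82090751]
[0.597, 0.213, 0.038] [407.31351829 172.21788652]
[0.591, 0.212, 0.088] [407.94374822 155.10621681]
[315.47245738 196.53943643] [315.82700097 186.74719489] [0.59124168 0.21167094 0.097     ]
[0.59690819 0.21459501 0.21664967] [-0.08584991 -0.45609064 -0.35340673] 13.1167 0.5080139397213373
```

View pics/w9.png

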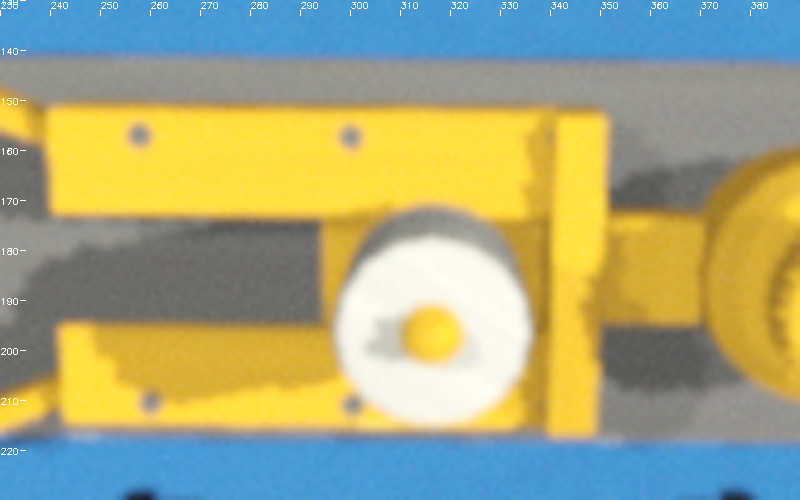

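View pics/s9.png

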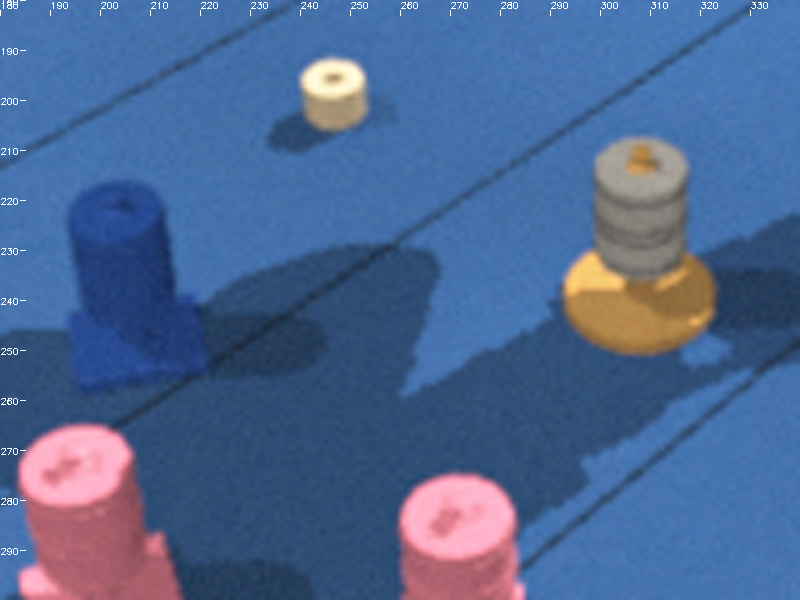

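At rest, the drum top appears at wrist (315,196.5) and scene (410,156), exactly where an upright drum at home projects. The earlier offset came from the arm still settling. The bystander is unmoved at scene (308,212). Handing in.

```bash
python3 -c "
from station import finish_job
print(finish_job())"
```

```text
the job is handed in; nothing more can be done
None
```

I loaded the silver drum on the rectangular foot into the polishing jig, and it stands upright and released against the stop. I gripped it by the drum, lifted it over the round-footed drum, and slid it in under the lips. It stopped against the end with about 7 N. I then lowered it onto the track floor, let go and backed away. The whole job took about 13 s of the 40 s.

- **Home position:** the foot's rear edge measured 55 mm from the stop's face, against 56 mm nominal, so it is home within picture accuracy. The stop was met about 2.5 mm beyond my first estimate from the fixed cameras. The wrist camera had already placed it 1–2 mm further on.
- **Upright:** the drum's top appeared within 1 pixel of where an upright drum at home should be, in both the scene and wrist cameras. One wrist reading while the arm was still settling put the finial about 5 mm off; it did not recur once the arm was at rest.
- **Everything else:** the round-footed drum shows no movement in the images, and the bead and coloured drums I could see look undisturbed. The wrist force was about zero at hand-in.

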